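# Check the evaporator lid's catch and start the run

## Task

The evaporator is loaded but its lid may only look shut: pull the black vent knob on the sloping front fully out, so that no leftover vacuum holds the lid down, then take the lid's black handle bar and tug it up firmly to check the catch. If the lid gives, press it down until it snaps in and tug again, until the catch holds against your pull. Then, with the lid caught, push the vent knob fully home and press the green start button; leave everything else on the bench where it stands.

Things in the scene. Friction and masses are not known exactly. Their poses are not given: they have to be found in the camera images.
- evaporator: White benchtop vacuum evaporator, fixed. Origin under it at bench height; its front (-x) faces the robot's left and somewhat away from it; x to its rear, y to its own left, z up; x -160 to +200 mm, y -120 to +120. Front panel slopes up at 38 deg from x -160, z 40 to x -60, z 118; behind it the chamber, 150 high, with the lid on top, whose front lip overhangs the panel to x -100 at z 152 to 170: reach knob and button square to the panel.
- vent (a joint): How far the push-pull vent knob is out, m: 0 = fully home (sealed), 0.020 = fully out (vented). A detent at each end: about 6 N along its axis, either way, takes it over the hump half way, then it snaps to the other end.
- vent_grip (a point): Middle of the black vent knob's round head (26 mm across, 21 mm long, outer face 10 mm beyond this point) on the right half (y -62) of the panel. z axis: the knob's axis and the panel's outward normal, leaning 38 deg from vertical to the front; pull along +z. y axis: as the evaporator's. The panel is 27 mm behind this point when the knob is home. Moves with the knob.
- lid (a joint): Angle of the lid on its rear hinge, rad, grows as it opens (to 1.2). Caught: lies at 0, lifts only 2 mm at the bar (0.012) to where the catch stops it; holds some 35 N. Not caught: rests on the catch at 0.05 (9 mm up at the bar), lifts freely with 4 to 5 N; about 10 N down on the bar (15 to 20 is safe) snaps it home to 0. Starts either way. Damped: sinks slowly when let go.
- lid_grip (a point): Middle of the black handle bar on the lid: 14 x 14 mm section, 104 mm long along y, 77 mm clear between its end posts, underside 25 mm above the lid's flat top. It lies 185 mm in front of the hinge line and 50 mm above it when shut, 202 mm above the bench; turns with the lid. y along the bar, x to the rear, z up when shut.
- lid_hinge (a point): Middle of the lid's hinge line (along the evaporator's y) at the rear of the chamber, 152 mm above the bench; fixed to the evaporator.
- start (a joint): Travel of the spring start button, m: 0 released, 0.006 fully in (about 5 N); more than 0.004 counts as pressed. It springs back.
- start_top (a point): Middle of the outer face of the round green start button (24 mm across, in a grey ring 40 mm across) on the left half (y +62) of the panel. z axis: the panel's outward normal; press along -z. The ring's face lies 10 mm behind this point.
- bottle_big_mid (a point): Centre (half-way up) of a bystander: loose clear bottle with blue screw cap, 76 mm across, 165 mm tall, beside the evaporator's left flank, towards its rear. Leave alone.
- tips_red_mid (a point): Centre (half-way up) of a bystander: loose pipette-tip box with red rack, 120 x 84 x 60 mm tall, beside the evaporator's left flank, towards its front. Leave alone.
- cryo_box_mid (a point): Centre (half-way up) of a bystander: loose cardboard sample box, 47 x 113 x 44 mm tall, standing on the evaporator's rear housing behind the lid. Leave alone.
- tube_tray_mid (a point): Centre (half-way up) of a bystander: loose yellow tray of tiny tubes, 50 x 120 x 34 mm tall, just in front of the evaporator. Leave alone.
- bottle_small_mid (a point): Centre (half-way up) of a bystander: loose clear bottle with blue screw cap, 60 mm across, 125 mm tall, out at one side of the bench. Leave alone.
- jar_mid (a point): Centre (half-way up) of a bystander: loose glass jar with black lid, 76 mm across, 90 mm tall, out at one side of the bench. Leave alone.
- tube_rack_mid (a point): Centre (half-way up) of a bystander: loose rack of orange-capped tubes, 72 x 110 x 115 mm tall, out at one side of the bench. Leave alone.
- tips_blue_mid (a point): Centre (half-way up) of a bystander: loose blue pipette-tip box with its lid up, 120 x 84 x 110 mm tall, out at one side of the bench. Leave alone.

How it is judged:
On the way, in this order (a step that is already met when the one before it is completed fails the run):
1. the vent knob is pulled fully out (value of joint vent above 0.017 m), for 0.2 s.
2. with the vent out, the lid is tugged up against its catch with more than 5 N and the catch holds it (value of joint vent above 0.017 m and value of joint lid between 0.008 and 0.018 rad and velocity of joint lid between -0.02 and 0.02 rad/s and contact force between the fingers and lid above 5 N), for 0.1 s.
3. with the lid caught, the vent knob is pushed fully home (value of joint vent below 0.003 m and value of joint lid below 0.016 rad), for 0.2 s.
4. with lid caught and vent home, the start button is pressed (all of step 3 and value of joint start above 0.004 m), for 0.05 s.
At the end, for the whole second after the job is handed in: The lid lies still, held in its catch (angle below 0.016 rad), the vent knob is home (less than 3 mm out) and the start button has sprung back (all of step 3 and value of joint start below 0.002 m and velocity of joint lid between -0.02 and 0.02 rad/s); the robot touches nothing.
It fails at once if a bystander on the bench or on the evaporator is shifted or knocked over (its centre moved more than 25 mm) (distance of any of bottle_big_mid, tips_red_mid, cryo_box_mid, tube_tray_mid, bottle_small_mid, jar_mid, tube_rack_mid, tips_blue_mid from where it was at the start of the episode above 0.025 m).
It also fails if it takes over 59 s, if anything falls off the work surface, if the arm or the gripper's body presses on something with over 40 N, if the wrist force passes 120 N, or if a joint passes its speed limit or range.

## Robot

A 6-joint arm with a two-finger parallel gripper is mounted at the origin on the work surface. World frame = base frame: x ahead of the robot, y to its left, z up, the work surface at z = 0. Lengths are in m, angles in rad, forces in N, time in s.
With the tool pointing down it reaches from about 0.3 to 0.775 m from the base axis. Payload 14.6 kg.
Tool frame: the origin (TCP) lies between the finger pads; the fingertips stand 19 mm ahead of it and the grasp point (between the pads) is the TCP (ctrl.finger_overhang is the distance from the TCP to the fingertips, in m); z points along the fingers, y is the direction in which the jaws open and shut (so a half turn about z gives the same grasp; the last joint's range is limited). The gripper opens to 94 mm and grips with 3 to 60 N. Pads are 16 mm wide; open, the fingers measure 119 mm over their backs; the gripper's body (75 mm by 177 mm) begins 78 mm behind the grasp point.
Start: joints at [1.062, 0.3, 1.521, -0, 1.321, -0.067], TCP at [0.235, 0.497, 0.193] pointing down, gripper open.
Joint ranges: [-3.03, 3.03], [-0.79, 2.21], [0.23, 2.52], [-1.04, 4.18], [0, 3.07], [-2.55, 2.55]. Speed limits (rad/s): [2.22, 2.22, 2.57, 3.14, 3.14, 3.14].

## Interface

Orientations are given as [roll, pitch, yaw] about the fixed x, y, z axes, in that order (R = Rz(yaw) Ry(pitch) Rx(roll)).
In Python, from station import ctrl gives the robot as it stands.
- The arm moves only by the tool send_rows, never from a script. Its argument "series" is a list of rows, each a list of 7 numbers: the turn, a rotation vector about the tool's x, y, z in degrees, then the shift along the tool's x, y, z in m, then the gripper's target within -1 to 1 (fully open at 1, half-way at 0, shut at -1). A call has 1 to 8 rows; each row is the pose to reach, as a shift and turn from the pose commanded when the call began, along the tool's axes at that moment; what a row does not reach only later rows make up. A row lasts 1/10 s, in which the tool goes at most 50 mm and 8.59 degrees, less where a joint would pass 70% of its speed; a pose out of reach is approached as far as the arm can. A call with a gripper value outside its range is refused whole. The fingers move at their own pace and stop on an object; "force" is the grip in N (left out, the last holds). Time passes only in rows, so rows that repeat a pose let the fingers close. It gives the time, the measured TCP pose, the force and the opening at its end, in the units of the state.
- ctrl.get_obs(): the state, without advancing time (a new reading comes with each control period).
- ctrl.camera(name): name is "side" or "top" or "wrist"; returns a dict with "pixels" (400x640x3 uint8, red, green, blue), "z_map" (400x640 float32, m along the optical axis (not along the pixel's ray), 0 where there is no reading), "fov_y" (degrees; the focal length in pixels is half the picture's height over the tangent of half this angle, whatever the lens; pixels are square), "cx", "cy" (the principal point, pixels), "R" (3x3) and "t" (3): a world point X has camera coordinates R X + t. Camera axes: x right, y down, z forward; pixel columns grow to the right and rows downward; lengths in m; the calibration is good to about 2 mm. A picture is of the moment at which its call begins.
- ctrl.hand_in(): hands the job in, once; it reports no verdict.
The state is a dict: "time_s": time; "qpos": joint angles; "joint_vel": joint speeds; "tau": joint torques, N m; "ee_pos": TCP position; "eef_rot": TCP orientation; "force": force on the tool from outside, world axes, zero at the start; "moment": the same for the moment, N m; "grip_width": finger opening in m.
Only numpy, scipy, OpenCV 4.12 (cv2) and the standard library are available. Lean on these libraries where they do the work, as an engineer would, in place of code of your own. Each camera call takes 0.05 s, during which the arm holds its last target.

## Working session

There is one attempt and no reset: what is moved stays moved. The work goes in short steps, Python scripts to look and compute and a tool call to move; the robot and the scene stay as the last step left them, time stands still between calls to the robot, and variables do not carry over. Pictures are saved under pics/ and viewed, and the job is handed in when it is done.

Besides the shell and the picture viewer there is one more tool, called after "Call:" by a JSON object that holds its "op" and its "data", one argument or row to a line. send_rows: Moves the arm, as the interface text tells. Its arguments: {"type":"object","properties":{"series":{"type":"array"},"force":{"type":"number"}},"required":["series"]}

```bash
ls; mkdir -p pics; cat > h.py <<'E'
import numpy as np, cv2
from station import ctrl
from scipy.spatial.transform import Rotation as Ro
def cam(n,save=None):
    c=ctrl.camera(n)
    if save: cv2.imwrite('pics/'+save,c['pixels'][:,:,::-1])
    return c
def f(c): return 200/np.tan(np.radians(c['fov_y'])/2)
def pt(c,u,v,z):
    F=f(c); p=np.array([(u-c['cx'])/F*z,(v-c['cy'])/F*z,z])
    return np.array(c['R']).T@(p-np.array(c['t']))
def cloud(c):
    v,u=np.mgrid[0:400,0:640]; z=c['z_map'];F=f(c)
    p=np.stack([(u-c['cx'])/F*z,(v-c['cy'])/F*z,z],-1)
    return (p-np.array(c['t']))@np.array(c['R'])
def proj(c,X):
    p=np.array(c['R'])@np.asarray(X)+np.array(c['t']);F=f(c)
    return p[:2]/p[2]*F+[c['cx'],c['cy']]
E
python3 - <<'E'
from h import *
import pickle
print(ctrl.get_obs())
d={}
for n in ['side','top','wrist']:
    d[n]=cam(n,n+'0.png'); print(n,d[n]['fov_y'],d[n]['cx'],d[n]['cy'],np.round(np.array(d[n]['R']),3).tolist(),d[n]['t'])
pickle.dump(d,open('d0.pkl','wb'))
E
```

```text
pics
{'time_s': 0.0, 'qpos': array([ 1.06239291e+00,  3.00483512e-01,  1.52160658e+00, -4.82819765e-06,
        1.32068486e+00, -6.66313730e-02]), 'joint_vel': array([-2.86930134e-04,  5.68231462e-04,  1.23781477e-03,  9.91036748e-05,
        9.56581641e-04,  1.35053681e-03]), 'tau': array([ 7.03038677e-04, -5.31798756e+01, -3.52745354e+01,  7.10150390e-02,
        2.43337720e-02, -1.88106715e-04]), 'ee_pos': array([0.23502861, 0.49693893, 0.19236874]), 'eef_rot': array([-3.14041267e+00, -7.40536410e-05,  2.69982176e+00]), 'force': array([ 0.38697326, -0.3793049 ,  0.2132171 ]), 'moment': array([-0.01635056,  0.00223991, -0.002374  ]), 'grip_width': 0.09401426284203755}
side 44.55788970477526 320.74449558254577 204.34966515867825 [[-0.955, -0.296, 0.012], [-0.184, 0.563, -0.805], [0.232, -0.771, -0.593]] [0.54415276 0.20143708 1.42210297]
top 52.94294807108395 322.3023105775255 198.02244339271425 [[0.008, -1.0, 0.009], [-0.993, -0.009, -0.117], [0.117, -0.008, -0.993]] [-0.00950483  0.5580893   1.25803625]
wrist 70.08321779134008 319.98527420462443 204.0508260967342 [[0.427, 0.904, -0.001], [0.869, -0.411, 0.275], [0.248, -0.119, -0.961]] [-0.55007261 -0.0300983   0.39219692]
```

View pics/side0.png

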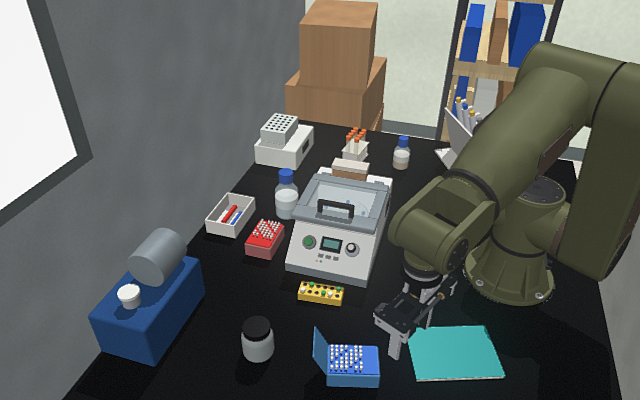

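View pics/top0.png

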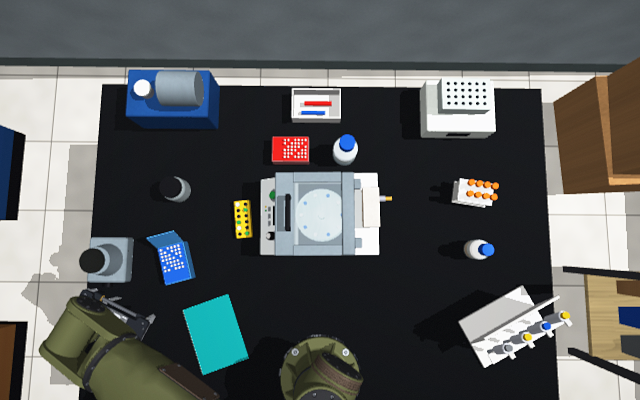

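View pics/wrist0.png

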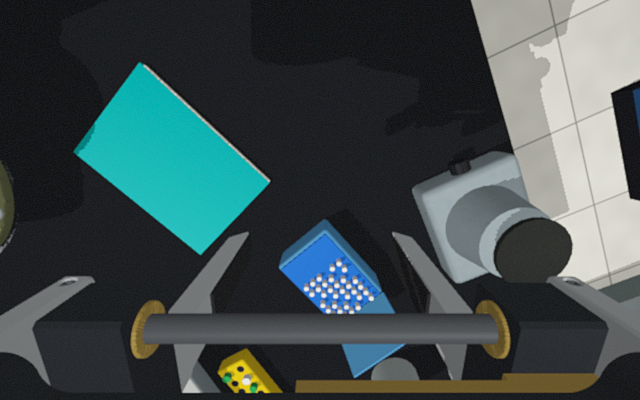

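The side view shows the handle bar near (335,208), the knob at (352,248) and the button at (309,242). In the top view they are near (286,212), (270,236) and (272,197). Next I'll measure their positions.

```bash
python3 - <<'E'
from h import *
import pickle
d=pickle.load(open('d0.pkl','rb'))
for n in ['side','top']:
    c=d[n];P=cloud(c);im=c['pixels'].astype(int);hsv=cv2.cvtColor(c['pixels'],cv2.COLOR_RGB2HSV)
    box=np.zeros((400,640),bool)
    if n=='side': box[170:290,280:395]=1
    else: box[170:258,258:385]=1
    g=box&(hsv[...,1]>90)&(hsv[...,0]>40)&(hsv[...,0]<85)&(P[...,2]>.05)&(P[...,2]<.14)
    print(n,'green',g.sum(),np.round(np.median(P[g],0),4), np.argwhere(g).mean(0))
    dk=box&(im.max(2)<60)&(P[...,2]>.05)
    k,l,st,ce=cv2.connectedComponentsWithStats(dk.astype(np.uint8))
    for i in range(1,k):
        if st[i,4]>12: print(st[i],ce[i],np.round(np.median(P[l==i],0),4),np.round(P[l==i].min(0),3),np.round(P[l==i].max(0),3))
    # white top surfaces
    for zl,zh in [(.145,.158),(.16,.18)]:
        m=box&(P[...,2]>zl)&(P[...,2]<zh); r=cv2.minAreaRect(P[m][:,:2].astype(np.float32)); print(zl,m.sum(),r)
    b=300,180
    cr=c['pixels'][165:295,275:400] if n=='side' else c['pixels'][165:262,250:390]
    cv2.imwrite(f'pics/{n}_crop.png',cv2.resize(cr[:,:,::-1],None,fx=5,fy=5,interpolation=cv2.INTER_CUBIC)[:600])
E
```

```text
side green 47 [0.56   0.1535 0.1018] [241.44680851 308.40425532]
[318 199  36  19 211] [335.5450237  206.26540284] [0.4986 0.1011 0.204 ] [0.227 0.088 0.17 ] [0.55  1.145 0.999]
[386 198   4  15  22] [387.27272727 205.04545455] [ 0.3829 -0.0995  0.0904] [ 0.227 -0.132  0.071] [0.384 1.145 0.999]
[320 236  22  17 125] [330.672 244.8  ] [0.4988 0.1392 0.0862] [0.227 0.117 0.074] [0.529 1.145 0.999]
[347 243   9   9  30] [351.23333333 247.8       ] [0.4336 0.1612 0.1132] [0.425 0.148 0.104] [0.448 0.167 0.126]
0.145 415 ((0.5526620149612427, -0.012677028775215149), (0.34089982509613037, 0.30187976360321045), 0.8213274478912354)
0.16 4034 ((0.5553357601165771, -0.004240557551383972), (0.34729254245758057, 0.29260915517807007), 1.4876478910446167)
top green 38 [0.5581 0.1488 0.1011] [195.21052632 271.78947368]
[285 194   6  37 173] [287.16763006 212.67052023] [0.4949 0.0936 0.2084] [0.448 0.087 0.202] [0.548 0.101 0.215]
[273 206   2  19  37] [273.48648649 215.24324324] [0.4985 0.1466 0.0789] [0.407 0.006 0.07 ] [0.527 0.149 1.315]
[269 232   6   8  35] [271.8        235.37142857] [0.4362 0.1446 0.1181] [0.424 0.138 0.109] [0.445 0.154 0.127]
0.145 1162 ((0.5001972913742065, -0.1126263290643692), (0.24010086059570312, 0.10735803842544556), 0.9154930710792542)
0.16 6547 ((0.49928387999534607, 0.0072733014822006226), (0.2391984611749649, 0.2519824206829071), 0.5195202231407166)
```

View pics/side_crop.png

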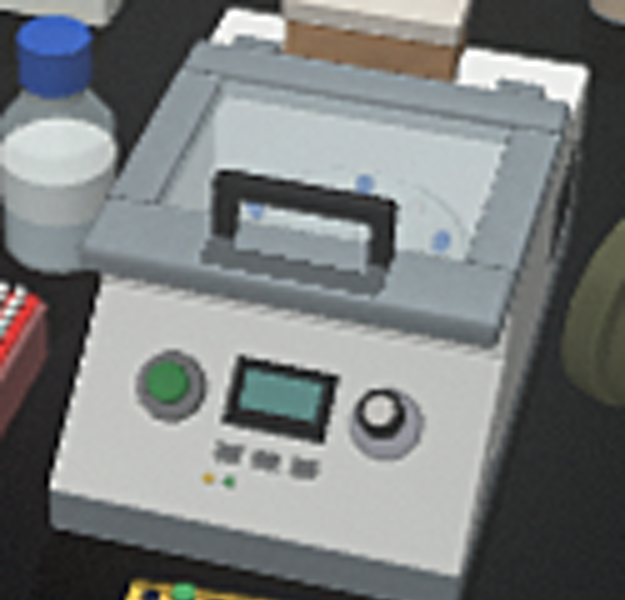

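View pics/top_crop.png

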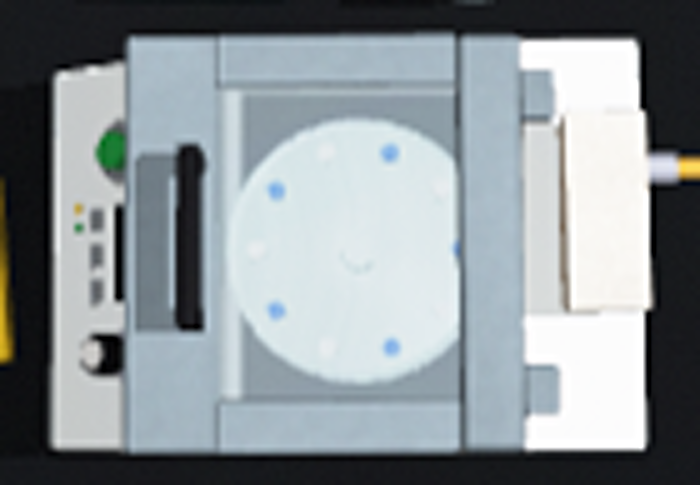

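```bash
python3 - <<'E'
from h import *
import pickle
d=pickle.load(open('d0.pkl','rb'))
for n in ['side','top']:
    c=d[n];P=cloud(c)
    im=c['pixels'].astype(int)
    box=np.zeros((400,640),bool)
    if n=='side': box[215:280,285:385]=1
    else: box[175:256,258:276]=1
    m=box&(P[...,2]>.045)&(P[...,2]<.112)&(P[...,0]>.36)&(P[...,0]<.64)&(P[...,1]>.08)&(P[...,1]<.22)&(im.min(2)>130)&(im.max(2)-im.min(2)<25)
    Q=P[m]
    for _ in range(8):
        o=Q.mean(0); nn=np.linalg.svd(Q-o)[2][2]; nn*=np.sign(nn[2]); r=(Q-o)@nn; Q=Q[abs(r)<max(.0025,2*r.std())]
    print(n,len(Q),nn,'tilt',np.degrees(np.arccos(nn[2])),'dir',np.degrees(np.arctan2(nn[1],nn[0])),r.std(), 'y at z.079,x=.5', o[1]-(nn[0]*(.5-o[0])+nn[2]*(.079-o[2]))/nn[1])
    # lid outline pixels: hi-z
    m=(P[...,2]>.16)&(P[...,2]<.178)&(P[...,0]>.36)&(P[...,0]<.65)&(P[...,1]>-.12)&(P[...,1]<.15)
    if n=='top': 
        print(cv2.minAreaRect(P[m][:,:2].astype(np.float32)),np.percentile(P[m],[0.5,50,99.5],axis=0))
        # front edge of lid: per row extreme y
        for dirn in ['front','xlo','xhi']:
            pts=[]
            q=P[m]
            if dirn=='front':
                for x in np.arange(.39,.61,.006):
                    s=q[abs(q[:,0]-x)<.003]; 
                    if len(s): pts.append((x,s[:,1].max()))
                pts=np.array(pts); a=np.polyfit(pts[:,0],pts[:,1],1)
            else:
                for y in np.arange(-.06,.1,.006):
                    s=q[abs(q[:,1]-y)<.003]
                    if len(s): pts.append((y,s[:,0].min() if dirn=='xlo' else s[:,0].max()))
                pts=np.array(pts); a=np.polyfit(pts[:,0],pts[:,1],1)
            print(dirn,np.degrees(np.arctan(a[0])),np.polyval(a,.5 if dirn=='front' else .02))
    m=(P[...,2]>.195)&(P[...,2]<.216)&(im.max(2)<60)&(abs(P[...,1]-.095)<.03)&(abs(P[...,0]-.5)<.08)
    q=P[m];print('bar',len(q),np.percentile(q,[2,50,98],axis=0), np.degrees(np.arctan(np.polyfit(q[:,0],q[:,1],1)[0])))
    lt=(P[...,2]>.15)&(P[...,2]<.178)&(abs(P[...,0]-.5)<.115)&(P[...,1]<.13)&(P[...,1]>.105); 
    print('lid top front z',np.median(P[lt][:,2]))
    lt=(P[...,2]>.15)&(P[...,2]<.178)&(abs(P[...,0]-.5)<.1)&(P[...,1]<-.05)&(P[...,1]>-.07); 
    print('lid top rear z',np.median(P[lt][:,2]))
E
```

```text
side 2161 [-0.00821661  0.60629946  0.79519397] tilt 37.32641949089437 dir 90.77642848043719 0.002092285073960765 y at z.079,x=.5 0.1455676455736146
bar 152 [[0.45066414 0.09075536 0.19598514]
 [0.50036573 0.10068513 0.20565258]
 [0.5478938  0.10477037 0.21102229]] 0.5982299529348049
lid top front z 0.17003410635426125
lid top rear z 0.16859814445847945
top 665 [-0.00893556  0.6146852   0.78872192] tilt 37.93376744965775 dir 90.83283878945012 0.001352087775760152 y at z.079,x=.5 0.14332016149966717
((0.49928387999534607, 0.0072733014822006226), (0.2391984611749649, 0.2519824206829071), 0.5195202231407166) [[ 0.37966043 -0.11182761  0.16158651]
 [ 0.49594042  0.01193807  0.16844983]
 [ 0.61780955  0.1318932   0.17504248]]
front 1.2952005128498922 0.13159238193591055
xlo -0.4755844907143085 0.3797438788312544
xhi -1.8507019242114318 0.6166310581989808
bar 173 [[0.44932004 0.08755451 0.20405366]
 [0.49485896 0.09362199 0.20842677]
 [0.5447932  0.09997164 0.21258479]] 0.11709291325404024
lid top front z 0.16988745681364348
lid top rear z 0.168624470876371
```

```bash
cat >> h.py <<'E'
def ray(c,u,v):
    R=np.array(c['R']);o=-R.T@np.array(c['t']);F=f(c)
    dd=R.T@np.array([(u-c['cx'])/F,(v-c['cy'])/F,1]);return o,dd/np.linalg.norm(dd)
def tri(*obs):
    A=np.zeros((3,3));b=np.zeros(3)
    rs=[ray(*x) for x in obs]
    for o,q in rs:
        M=np.eye(3)-np.outer(q,q);A+=M;b+=M@o
    X=np.linalg.solve(A,b); return X,[float(np.linalg.norm((np.eye(3)-np.outer(q,q))@(X-o))) for o,q in rs]
PSI=np.radians(0.8)
ye=np.array([np.cos(PSI),np.sin(PSI),0]);xe=np.array([np.sin(PSI),-np.cos(PSI),0]);ze=np.array([0,0,1.])
T=np.radians(38);n=-np.sin(T)*xe+np.cos(T)*ze
def move(Rt,pt):
    """turn (deg, rotvec in tool) and shift in tool axes from the current (measured) pose"""
    s=ctrl.get_obs();R0=Ro.from_euler('xyz',s['eef_rot'])
    rv=(R0.inv()*Ro.from_matrix(Rt)).as_rotvec(degrees=True)
    return np.round(rv,2),np.round(R0.inv().apply(np.asarray(pt)-s['ee_pos']),4)
RK=np.stack([np.cross(ye,-n),ye,-n],1)   # knob tool frame
E
python3 - <<'E'
from h import *
import pickle
d=pickle.load(open('d0.pkl','rb'))
s,t=d['side'],d['top']
print('knobface',tri((s,351.2,247),(t,268.4,235.6)))
print('green',tri((s,308.4,241.4),(t,272,195.2)))
print('bar',tri((s,335.7,204),(t,287.3,212.5)))
w=d['wrist'];o=ctrl.get_obs();R0=Ro.from_euler('xyz',o['eef_rot'])
print('cam in tool',R0.inv().apply(-np.array(w['R']).T@w['t']-o['ee_pos']))
print(R0.inv().apply(w['R']))
X=np.array([.4365,.160,.105])
for h in (.13,.07): print(move(RK,X+h*n))
for i,h in enumerate((.13,)):
    print(X+h*n)
E
```

```text
knobface (array([0.43509525, 0.15555518, 0.11435943]), [0.0005904413114266038, 0.0005904413114265872])
green (array([0.55935771, 0.14996699, 0.09665506]), [0.001533080527127702, 0.0015330805271279281])
bar (array([0.49831063, 0.09391864, 0.20260149]), [0.0015876875161519371, 0.0015876875161521928])
cam in tool [ 0.07901628  0.00067338 -0.19200711]
[[ 2.22925890e-04  9.99999793e-01  6.04367566e-04]
 [-9.61459825e-01  3.80502325e-04 -2.74945195e-01]
 [-2.74945368e-01 -5.19782732e-04  9.61459710e-01]]
(array([ 21.11, -33.9 ,  61.44]), array([-0.291 , -0.1467, -0.0148]))
(array([ 21.11, -33.9 ,  61.44]), array([-0.3072, -0.1798,  0.0325]))
[0.43538252 0.24002819 0.2074414 ]
```

```bash
python3 - <<'E'
from h import *
X=np.array([.4352,.150,.106]); print(move(RK,X+.12*n), X+.12*n)
E
```

```text
(array([ 21.11, -33.9 ,  61.44]), array([-0.2968, -0.1618, -0.0079])) [0.43416848 0.22387218 0.20056129]
```

Call:
{"op": "send_rows", "data": {
  "series": [
    [21.11,-33.9,61.44,-0.297,-0.162,-0.008,0],
    [21.11,-33.9,61.44,-0.297,-0.162,-0.008,0],
    [21.11,-33.9,61.44,-0.297,-0.162,-0.008,0],
    [21.11,-33.9,61.44,-0.297,-0.162,-0.008,0],
    [21.11,-33.9,61.44,-0.297,-0.162,-0.008,0],
    [21.11,-33.9,61.44,-0.297,-0.162,-0.008,0],
    [21.11,-33.9,61.44,-0.297,-0.162,-0.008,0],
    [21.11,-33.9,61.44,-0.297,-0.162,-0.008,0]
  ],
  "force": 30
}}

```text
time_s: 0.95
ee_pos: [0.436, 0.2206, 0.2013]
eef_rot: [-3.118, 0.629, 1.656]
force: [-0.5, 0.2, 0.6]
grip_width: 0.0467
```

```bash
python3 - <<'E'
from h import *
import pickle
X=np.array([.4352,.150,.106]); print(move(RK,X+.12*n))
w=cam('wrist','w1.png');pickle.dump(w,open('w1.pkl','wb'));o=ctrl.get_obs();print(o['ee_pos'],o['force'],o['qpos'])
pickle.dump(cam('top','t1.png'),open('t1.pkl','wb'))
E
```

```text
(array([ 1.13, -1.94,  3.28]), array([ 0.0031, -0.0016, -0.0014]))
[0.43493343 0.22227222 0.19991851] [-0.36287382  2.19018115 -1.72132723] [ 0.67542737  0.40574481  1.49319078 -0.49872077  1.64377335  0.67055926]
```

View pics/w1.png

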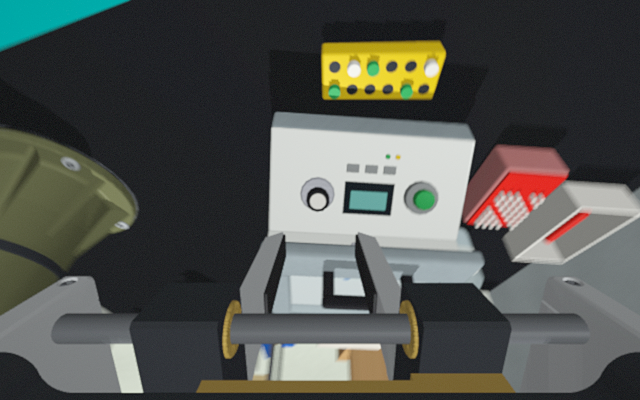

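The wrist view shows the knob's face at about (318,200) and the green button at about (424,199). The panel is clear. I'll refine both points with this third view.

```bash
python3 - <<'E'
from h import *
import pickle
d=pickle.load(open('d0.pkl','rb'));w=pickle.load(open('w1.pkl','rb'))
s,t=d['side'],d['top']
im=w['pixels'];hsv=cv2.cvtColor(im,cv2.COLOR_RGB2HSV)
m=((hsv[...,0]>40)&(hsv[...,0]<85)&(hsv[...,1]>100));m[:,:400]=0;m[:170]=0;m[230:]=0
a=np.argwhere(m).mean(0)[::-1];print('green',a)
g=cv2.cvtColor(im,cv2.COLOR_RGB2GRAY);k=g[180:220,295:340]
blk=np.zeros_like(g);blk[175:225,292:342]=(k.max()>0)*(g[175:225,292:342]<60)
cs,_=cv2.findContours(blk,cv2.RETR_EXTERNAL,cv2.CHAIN_APPROX_NONE);c=max(cs,key=cv2.contourArea);print('knob',cv2.boundingRect(c),cv2.fitEllipse(c))
cv2.imwrite('pics/w1crop.png',cv2.resize(im[165:235,285:455,::-1],None,fx=4.5,fy=4.5,interpolation=cv2.INTER_CUBIC))
for K in [(318,200.5)]:
    print('knobface',tri((s,351.2,247),(t,268.4,235.6),(w,*K)))
print('green',tri((s,308.4,241.4),(t,272,195.2),(w,*a)))
P=cloud(w);print(P[200,318],P[int(a[1]),int(a[0])], w['z_map'][200,318])
E
```

```text
green [423.6340694  199.35962145]
knob (307, 188, 22, 22) ((317.3826599121094, 199.5484619140625), (20.029802322387695, 21.56352996826172), 175.2207489013672)
knobface (array([0.43615439, 0.15542804, 0.11458114]), [0.0005525835453991366, 0.0016458656469886203, 0.0021330646311665757])
green (array([0.55973172, 0.15018039, 0.09845209]), [0.001486569604367141, 0.0022142991020859975, 0.0016967200539943154])
[0.43808926 0.15851854 0.11679396] [0.55859447 0.15315131 0.10182176] 0.30761054
```

View pics/w1crop.png

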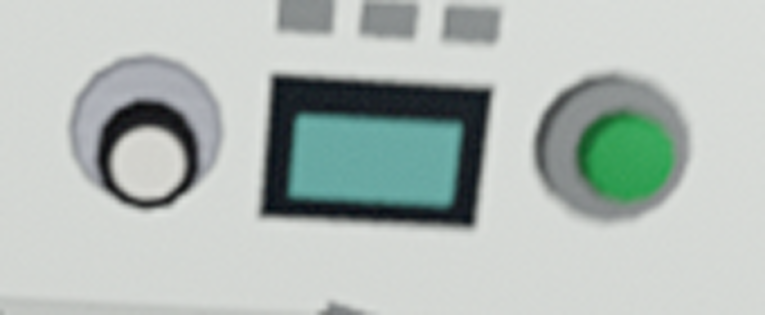

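```bash
cat >> h.py <<'E'
VG=np.array([.4365,.1505,.1073])
E
python3 - <<'E'
from h import *
for h in (.06,.004): print(move(RK,VG+h*n))
E
```

```text
(array([ 1.15, -1.98,  3.7 ]), array([-0.0027, -0.0003,  0.0576]))
(array([ 1.15, -1.98,  3.7 ]), array([-0.0046, -0.0015,  0.1135]))
```

Call:
{"op": "send_rows", "data": {
  "series": [
    [1.15,-1.98,3.7,-0.001,0,0.02,0],
    [1.15,-1.98,3.7,-0.003,0,0.05,0],
    [1.15,-1.98,3.7,-0.003,0,0.07,0],
    [1.15,-1.98,3.7,-0.004,-0.001,0.085,0],
    [1.15,-1.98,3.7,-0.004,-0.001,0.098,0],
    [1.15,-1.98,3.7,-0.005,-0.0015,0.11,0],
    [1.15,-1.98,3.7,-0.005,-0.0015,0.1135,0],
    [1.15,-1.98,3.7,-0.005,-0.0015,0.1135,0]
  ]
}}

```text
time_s: 1.85
ee_pos: [0.4367, 0.1532, 0.1118]
eef_rot: [3.14, 0.66, 1.587]
force: [0.5, 0.1, 0.1]
grip_width: 0.0473
```

```bash
python3 - <<'E'
from h import *
o=ctrl.get_obs();print(o['time_s'],o['ee_pos'],o['force'],o['grip_width'],move(RK,VG+.004*n))
w=cam('wrist','w2.png');s=cam('side','s2.png')
cv2.imwrite('pics/s2c.png',cv2.resize(s['pixels'][165:295,275:400,::-1],None,fx=4.5,fy=4.5,interpolation=cv2.INTER_CUBIC))
E
```

```text
1.85 [0.43665509 0.15320891 0.11184163] [0.46951469 0.09784868 0.08685681] 0.047280500889005955 (array([ 0.17, -0.18,  0.12]), array([ 0.0007, -0.0002,  0.0012]))
```

View pics/w2.png

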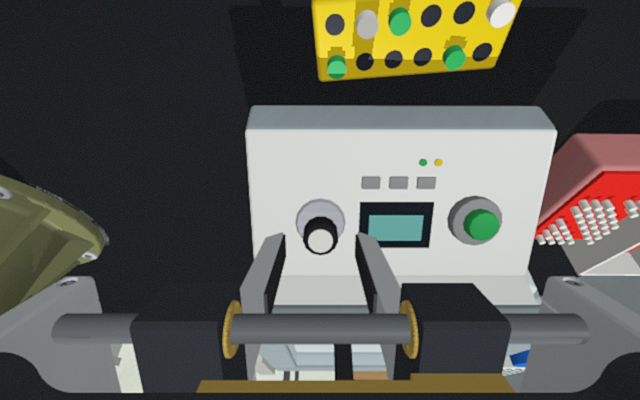

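View pics/s2c.png

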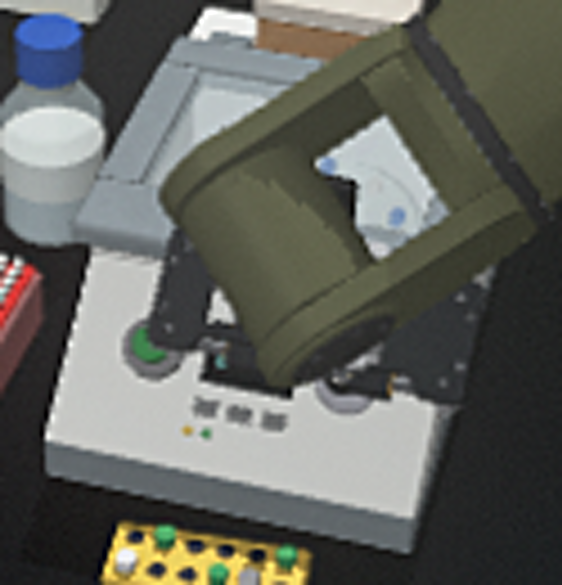

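The knob face is at about (320,237), near the fingertip ends. I'll check where the TCP and fingertips project in this picture.

```bash
python3 - <<'E'
from h import *
w=ctrl.camera('wrist');o=ctrl.get_obs();R=Ro.from_euler('xyz',o['eef_rot']).as_matrix();p=o['ee_pos']
for z in (-.02,-.01,0,.01,.019): print(z,proj(w,p+R[:,2]*z), proj(w,p+R[:,2]*z+R[:,1]*.0235))
P=cloud(w);print(P[237,320],P[237,320]-p,R.T@(P[237,320]-p)); print(R.T@(P[216,345]-p),R.T@(P[210,355]-p),'panel',R.T@(P[150,320]-p))
print('finger L',R.T@(P[250,272]-p),R.T@(P[238,278]-p),R.T@(P[240,365]-p))
E
```

```text
-0.02 [317.97690113 249.00444298] [353.73421194 249.00992132]
-0.01 [318.07288534 242.8275094 ] [352.08557675 242.83286559]
0 [318.15993885 237.22529965] [350.59033299 237.23053218]
0.01 [318.23925265 232.12116789] [349.22802465 232.12627711]
0.019 [318.3048379  227.90051832] [348.10151835 227.90551788]
[0.4381108  0.16063537 0.11608647] [0.00120189 0.00699247 0.00378012] [ 0.00319174  0.00133118 -0.00725735]
[0.00573361 0.02196979 0.03149833] [0.010656   0.03015498 0.03234195] panel [0.05933788 0.00132496 0.03293379]
finger L [ 0.00910567 -0.02641024 -0.04094409] [ 0.00896421 -0.02551283 -0.02281359] [ 0.00914383  0.02952738 -0.02643545]
```

Call:
{"op": "send_rows", "data": {
  "series": [
    [0,0,0,0.001,0.001,0.002,-0.4],
    [0,0,0,0.001,0.001,0.002,-1],
    [0,0,0,0.001,0.001,0.002,-1],
    [0,0,0,0.001,0.001,0.002,-1],
    [0,0,0,0.001,0.001,0.002,-1]
  ],
  "force": 40
}}

```text
time_s: 2.5
ee_pos: [0.4377, 0.1528, 0.1097]
eef_rot: [3.14, 0.66, 1.587]
force: [-0.7, 1.3, -0.8]
grip_width: 0.0104
```

```bash
python3 - <<'E'
from h import *
w=cam('wrist','w3.png');o=ctrl.get_obs();print(o['ee_pos'],o['force'],o['grip_width'])
cv2.imwrite('pics/w3c.png',cv2.resize(w['pixels'][170:300,240:400,::-1],None,fx=4.5,fy=4.5,interpolation=cv2.INTER_CUBIC))
E
```

```text
[0.43769573 0.15281293 0.10973997] [-0.34925749 -0.88549522  0.81500237] 0.006613403825289175
```

View pics/w3c.png

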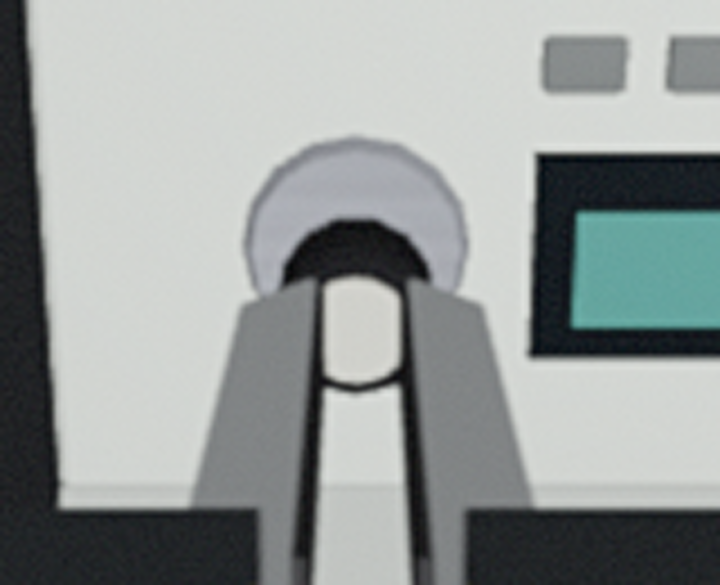

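```bash
python3 - <<'E'
from h import *
w=ctrl.camera('wrist');o=ctrl.get_obs();R=Ro.from_euler('xyz',o['eef_rot']).as_matrix();p=o['ee_pos']
P=cloud(w);L=lambda r,c:np.round(R.T@(P[r,c]-p),4)
for r in (225,232,234,236,240,250,260,270): print(r,[L(r,c) for c in (302,307,320,334,340)])
print(o['grip_width'],ctrl.finger_overhang)
E
```

```text
225 [array([ 0.0008, -0.0131,  0.0234]), array([ 0.0091, -0.008 ,  0.0008]), array([ 0.0119,  0.0013, -0.0068]), array([-0.    ,  0.0127,  0.0257]), array([0.0001, 0.0176, 0.0255])]
232 [array([ 0.005 , -0.0115, -0.0023]), array([ 0.0072, -0.0077, -0.0079]), array([ 0.0078,  0.0013, -0.0094]), array([ 0.0052,  0.0113, -0.0028]), array([-0.0061,  0.0177,  0.0256])]
234 [array([ 0.0051, -0.0112, -0.0064]), array([ 0.0088, -0.0073, -0.0156]), array([ 0.0065,  0.0013, -0.01  ]), array([ 0.0048,  0.0111, -0.0057]), array([-0.0078,  0.0177,  0.0255])]
236 [array([ 0.009 , -0.0104, -0.0196]), array([ 0.0091, -0.0071, -0.0197]), array([ 0.0052,  0.0013, -0.0103]), array([ 0.0088,  0.0105, -0.019 ]), array([-0.0113,  0.0181,  0.0298])]
240 [array([ 0.0088, -0.01  , -0.0257]), array([ 0.0093, -0.0068, -0.0269]), array([ 0.0021,  0.0013, -0.0099]), array([ 0.0088,  0.0102, -0.0256]), array([ 0.0094,  0.0138, -0.0271])]
250 [array([ 0.0093, -0.009 , -0.0414]), array([ 0.009 , -0.0062, -0.0406]), array([-0.0055,  0.0013, -0.0097]), array([ 0.0084,  0.0095, -0.0395]), array([ 0.0094,  0.0128, -0.0417])]
260 [array([ 0.0094, -0.0083, -0.0539]), array([ 0.009 , -0.0057, -0.0532]), array([-0.0337,  0.0013,  0.0304]), array([ 0.0095,  0.0088, -0.0542]), array([ 0.0088,  0.0121, -0.0529])]
270 [array([ 0.0086, -0.0077, -0.0633]), array([ 0.0092, -0.0052, -0.0643]), array([-0.0422,  0.0014,  0.0283]), array([ 0.0091,  0.0083, -0.0642]), array([ 0.0086,  0.0114, -0.0632])]
0.0027065698748505343 0.019
```

```bash
python3 - <<'E'
from h import *
import pickle
d=pickle.load(open('d0.pkl','rb'));P=cloud(d['side'])
R=Ro.from_euler('xyz',[-3.1404,0,2.69982]).as_matrix();p=np.array([.23503,.49694,.19237])
for v,u in [(352,392),(340,394),(330,396),(357,392),(320,398),(325,425),(300,440),(318,420)]: print(v,u,P[v,u],R.T@(P[v,u]-p))
q=(P.reshape(-1,3)-p)@R
m=(abs(q[:,0])<.02)&(abs(q[:,1])<.075)&(q[:,2]>-.09)&(q[:,2]<.06); print(m.sum());
h,e=np.histogram(q[m][:,2],30);print(list(zip(np.round(e,3),h)))
cv2.imwrite('pics/s0f.png',cv2.resize(d['side']['pixels'][270:370,360:480,::-1],None,fx=5,fy=5))
w=ctrl.camera('wrist');cv2.imwrite('pics/w4c.png',cv2.resize(w['pixels'][170:300,240:400,::-1],None,fx=4.5,fy=4.5,interpolation=cv2.INTER_CUBIC));o=ctrl.get_obs();print(o['grip_width'],o['force'],o['time_s'])
E
```

```text
352 392 [0.26099841 0.55135098 0.23015125] [-0.00021231  0.06024477 -0.03785313]
340 394 [0.26084433 0.55034527 0.26431924] [-0.000503    0.05922899 -0.07201993]
330 396 [0.25824694 0.583796   0.3326065 ] [ 0.01614664  0.08827633 -0.14034188]
357 392 [0.25959273 0.5505161  0.21444006] [ 0.00070148  0.05890779 -0.02214034]
320 398 [0.25815417 0.5727717  0.34597684] [ 0.01151715  0.0782548  -0.15370028]
325 425 [0.20976157 0.45863917 0.22015371] [ 0.00646731 -0.0454602  -0.02772951]
300 440 [ 0.17676913  0.16175004 -0.00328792] [-0.09064044 -0.32768553  0.19604888]
318 420 [0.22262264 0.53154872 0.31790683] [ 0.02601289  0.0258317  -0.12556773]
405
[(np.float64(-0.09), np.int64(4)), (np.float64(-0.087), np.int64(2)), (np.float64(-0.085), np.int64(3)), (np.float64(-0.082), np.int64(9)), (np.float64(-0.079), np.int64(13)), (np.float64(-0.077), np.int64(8)), (np.float64(-0.074), np.int64(13)), (np.float64(-0.072), np.int64(14)), (np.float64(-0.069), np.int64(16)), (np.float64(-0.066), np.int64(11)), (np.float64(-0.064), np.int64(20)), (np.float64(-0.061), np.int64(13)), (np.float64(-0.059), np.int64(20)), (np.float64(-0.056), np.int64(15)), (np.float64(-0.054), np.int64(12)), (np.float64(-0.051), np.int64(16)), (np.float64(-0.048), np.int64(13)), (np.float64(-0.046), np.int64(21)), (np.float64(-0.043), np.int64(20)), (np.float64(-0.041), np.int64(15)), (np.float64(-0.038), np.int64(18)), (np.float64(-0.036), np.int64(15)), (np.float64(-0.033), np.int64(24)), (np.float64(-0.03), np.int64(19)), (np.float64(-0.028), np.int64(14)), (np.float64(-0.025), np.int64(18)), (np.float64(-0.023), np.int64(12)), (np.float64(-0.02), np.int64(5)), (np.float64(-0.018), np.int64(16)), (np.float64(-0.015), np.int64(6))]
0.0010640999455673217 [-0.60676163 -0.11766202  0.27422311] 2.65
```

View pics/s0f.png

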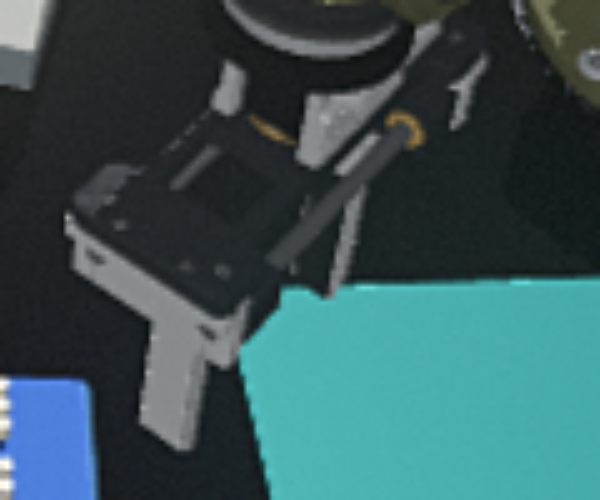

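View pics/w4c.png

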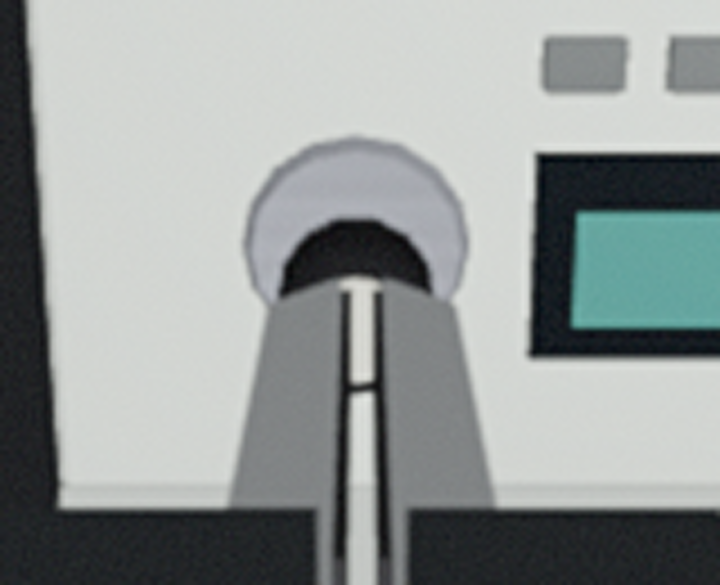

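The fingers closed above the knob. Both the side and wrist depth maps put the fingertips about 16 mm short of the reported TCP, where the text says 19 mm ahead. So the reported pose is offset about 35 mm along the tool. I'll build that into the helper, reopen and go deeper.

```bash
cat >> h.py <<'E'
OFF=np.array([.001,.0015,-.035])  # true grasp point in reported tool frame
def move(Rt,pt):
    s=ctrl.get_obs();R0=Ro.from_euler('xyz',s['eef_rot'])
    rv=(R0.inv()*Ro.from_matrix(Rt)).as_rotvec(degrees=True)
    return np.round(rv,2),np.round(R0.inv().apply(np.asarray(pt)-Rt@OFF-s['ee_pos']),4)
def grasp():
    s=ctrl.get_obs();return s['ee_pos']+Ro.from_euler('xyz',s['eef_rot']).apply(OFF)
E
python3 - <<'E'
from h import *
print(move(RK,VG+.004*n))
E
```

```text
(array([ 0.17, -0.16,  0.08]), array([-0.0014, -0.0028,  0.0343]))
```

Call:
{"op": "send_rows", "data": {
  "series": [
    [0,0,0,0,0,0,0],
    [0,0,0,0,0,0,0],
    [0,0,0,0,0,0,0],
    [0,0,0,0,0,0,0],
    [0,0,0,0,0,0.01,0],
    [0,0,0,0,0,0.02,0],
    [0,0,0,0,0,0.028,0],
    [0,0,0,0,0,0.033,0]
  ]
}}

```text
time_s: 3.45
ee_pos: [0.4378, 0.1318, 0.0828]
eef_rot: [3.141, 0.661, 1.587]
force: [-0.2, 0.1, -0.0]
grip_width: 0.047
```

```bash
python3 - <<'E'
from h import *
w=cam('wrist');o=ctrl.get_obs();print(o['ee_pos'],o['force'],o['grip_width'])
cv2.imwrite('pics/w5c.png',cv2.resize(w['pixels'][170:300,240:400,::-1],None,fx=4.5,fy=4.5,interpolation=cv2.INTER_CUBIC))
E
```

```text
[0.43765608 0.1315269  0.08248747] [ 0.5459984  -0.74016553 -0.3522231 ] 0.047300836092533556
```

View pics/w5c.png

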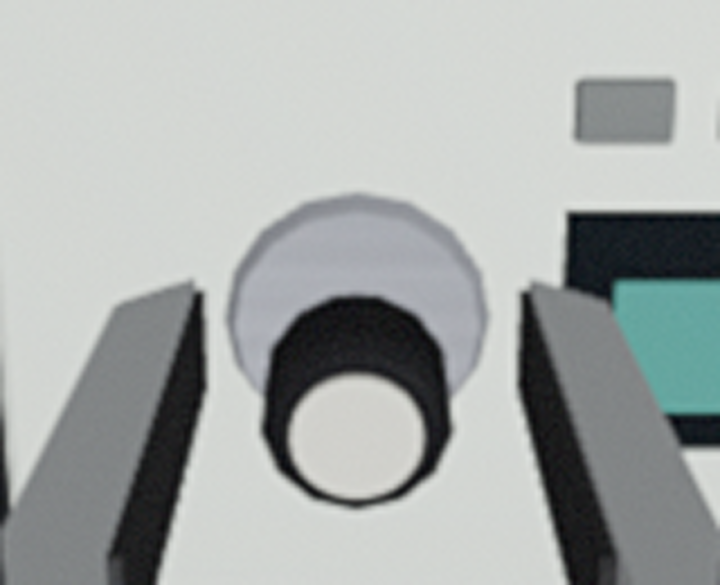

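The knob now sits between the pads. Closing, with the knob centred.

Call:
{"op": "send_rows", "data": {
  "series": [
    [0,0,0,0,0,0,-1],
    [0,0,0,0,0,0,-1],
    [0,0,0,0,0,0,-1],
    [0,0,0,0,0,0,-1],
    [0,0,0,0,0,0,-1]
  ],
  "force": 40
}}

```text
time_s: 4.0
ee_pos: [0.4373, 0.1325, 0.0836]
eef_rot: [-3.141, 0.661, 1.587]
force: [-6.3, 0.8, 0.7]
grip_width: 0.0248
```

Call:
{"op": "send_rows", "data": {
  "series": [
    [0,0,0,0,0,-0.005,-1],
    [0,0,0,0,0,-0.01,-1],
    [0,0,0,0,0,-0.015,-1],
    [0,0,0,0,0,-0.019,-1],
    [0,0,0,0,0,-0.021,-1],
    [0,0,0,0,0,-0.021,-1],
    [0,0,0,0,0,-0.021,-1]
  ]
}}

```text
time_s: 4.7
ee_pos: [0.437, 0.1446, 0.0992]
eef_rot: [-3.14, 0.662, 1.588]
force: [-0.3, -8.7, -12.2]
grip_width: 0.0248
```

```bash
python3 - <<'E'
from h import *
w=cam('wrist');o=ctrl.get_obs();print(o['ee_pos'],o['force'],o['grip_width'],grasp(),np.dot(o['ee_pos']-[.4373,.1325,.0836],n),'fn',o['force']@n)
cv2.imwrite('pics/w6c.png',cv2.resize(w['pixels'][170:300,240:400,::-1],None,fx=4.5,fy=4.5,interpolation=cv2.INTER_CUBIC))
E
```

```text
[0.43699956 0.14459049 0.0991692 ] [ -0.06873722  -9.25077225 -12.20721281] 0.024614024382880455 [0.43816996 0.16691636 0.12615874] 0.019714202479729503 fn -15.313613036034733
```

View pics/w6c.png

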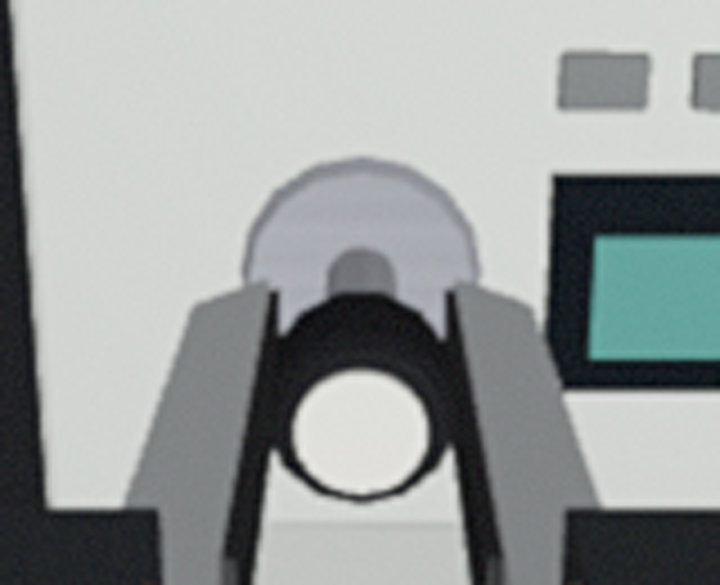

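Call:
{"op": "send_rows", "data": {
  "series": [
    [0,0,0,0,0,0.001,0],
    [0,0,0,0,0,0.001,0],
    [0,0,0,0,0,0.001,0],
    [0,0,0,0,0,0.001,0],
    [0,0,0,0,0,-0.01,0.2],
    [0,0,0,0,0,-0.035,0.4],
    [0,0,0,0,0,-0.075,0.4],
    [0,0,0,0,0,-0.11,0.4]
  ]
}}

```text
time_s: 5.55
ee_pos: [0.4364, 0.2143, 0.1892]
eef_rot: [3.139, 0.66, 1.586]
force: [0.8, 0.5, 0.0]
grip_width: 0.0654
```

```bash
cat >> h.py <<'E'
RB=np.stack([-ye,-xe,-ze],1)  # bar tool frame
BAR=np.array([.498,.095,.203])
E
python3 - <<'E'
from h import *
import pickle
o=ctrl.get_obs();print(o['time_s'],o['force'],o['grip_width'],grasp(),np.linalg.det(RB))
w=cam('wrist','w7.png');pickle.dump(w,open('w7.pkl','wb'))
for z in (.08,0): print(move(RB,BAR+[0,0,z]))
E
```

```text
5.55 [0.79049141 0.4522208  0.00650833] 0.065366424740518 [0.43746567 0.23654731 0.21629264] 1.0
(array([-29.02,  29.77, -86.36]), array([-0.1322,  0.0597,  0.0331]))
(array([-29.02,  29.77, -86.36]), array([-0.0834,  0.0592,  0.0965]))
```

View pics/w7.png

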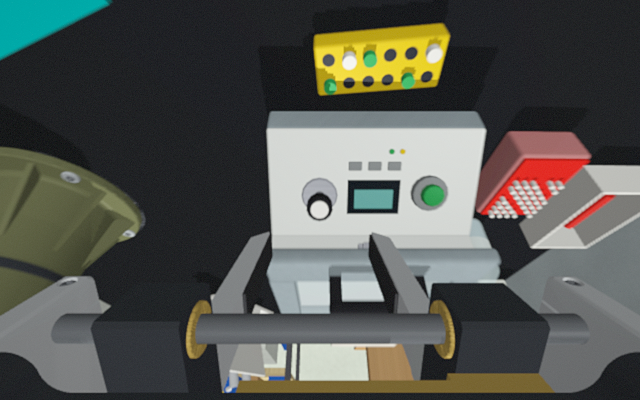

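The knob, at (319,208), stays out. Moving on to above the bar.

Call:
{"op": "send_rows", "data": {
  "series": [
    [-2.4,2.5,-7.2,-0.02,0.005,-0.01,0.4],
    [-4.8,5,-14.4,-0.045,0.01,-0.01,0.4],
    [-7.2,7.5,-21.6,-0.07,0.02,-0.005,0.4],
    [-9.7,9.9,-28.8,-0.09,0.03,0.0,0.4],
    [-12.1,12.4,-36,-0.105,0.04,0.01,0.4],
    [-14.5,14.9,-43.2,-0.12,0.05,0.02,0.4],
    [-17,17.4,-50.4,-0.13,0.055,0.03,0.4],
    [-19.4,19.9,-57.6,-0.132,0.06,0.033,0.4]
  ]
}}

```text
time_s: 6.4
ee_pos: [0.4988, 0.0887, 0.2431]
eef_rot: [-3.017, 0.203, 2.668]
force: [-0.3, 0.2, -0.2]
grip_width: 0.0661
```

```bash
python3 - <<'E'
from h import *
import pickle
for z in (.08,0): print(move(RB,BAR+[0,0,z]))
o=ctrl.get_obs();print(o['ee_pos'],o['qpos'])
E
```

```text
(array([ -9.82,   9.67, -28.53]), array([ 0.001 ,  0.0038, -0.0057]))
(array([ -9.82,   9.67, -28.53]), array([0.0171, 0.0135, 0.0721]))
[0.49875878 0.08867187 0.24313182] [ 0.22916142  0.12610647  1.63254422 -0.23409241  1.3153415  -0.80362904]
```

Call:
{"op": "send_rows", "data": {
  "series": [
    [-2.4,2.4,-7.1,0.001,0.004,-0.006,0.4],
    [-4.9,4.8,-14.2,0.001,0.004,-0.006,0.4],
    [-7.3,7.2,-21.4,0.001,0.004,-0.006,0.4],
    [-9.82,9.67,-28.5,0.001,0.004,-0.006,0.4],
    [-9.82,9.67,-28.5,0.001,0.004,-0.006,0.4],
    [-9.82,9.67,-28.5,0.001,0.004,-0.006,0.4]
  ]
}}

```text
time_s: 7.0
ee_pos: [0.499, 0.0946, 0.2474]
eef_rot: [-3.138, 0.001, -3.137]
force: [-0.7, -0.3, 0.6]
grip_width: 0.0657
```

```bash
python3 - <<'E'
from h import *
import pickle
w=cam('wrist','w8.png');t=cam('top','t8.png');s=cam('side','s8.png')
for z in (.08,0): print(move(RB,BAR+[0,0,z]))
o=ctrl.get_obs();R=Ro.from_euler('xyz',o['eef_rot']).as_matrix();P=cloud(w);L=(P-o['ee_pos'])@R
im=w['pixels']
m=(abs(P[...,2]-.205)<.012)&(im.max(2)<70)&(abs(P[...,0]-.5)<.08)&(abs(P[...,1]-.095)<.04)
q=P[m];print(len(q),np.percentile(q,[2,50,98],axis=0))
m=(abs(P[...,2]-.17)<.02)&(abs(P[...,0]-.5)<.12)&(P[...,1]>.07)&(P[...,1]<.13)
print('lid',np.percentile(P[m],[10,50,90],axis=0))
# tips
m=(abs(L[...,0])<.02)&(abs(L[...,1])<.06)&(L[...,2]>-.06)&(L[...,2]<.02);print('tip',np.percentile(L[m],[0,1,50,99,100],axis=0))
E
```

```text
(array([-0.17,  0.03, -0.39]), array([-0.0003, -0.0015, -0.0006]))
(array([-0.17,  0.03, -0.39]), array([-0.0003, -0.0013,  0.0794]))
1653 [[0.45017495 0.08852882 0.20614541]
 [0.49450389 0.09455837 0.20911542]
 [0.54711833 0.10068448 0.21055067]]
lid [[0.39672096 0.07531584 0.16774758]
 [0.47064528 0.10387175 0.17021493]
 [0.59061081 0.12471694 0.17122637]]
tip [[-0.01020457 -0.04574044 -0.05995646]
 [-0.00943108 -0.04492795 -0.05963538]
 [ 0.00721164  0.03194822 -0.04185463]
 [ 0.0083004   0.04370662 -0.01417517]
 [ 0.00878143  0.04442302 -0.01269607]]
```

View pics/w8.png

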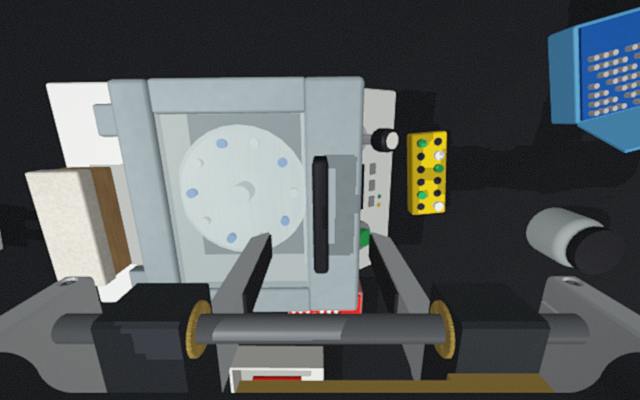

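View pics/s8.png

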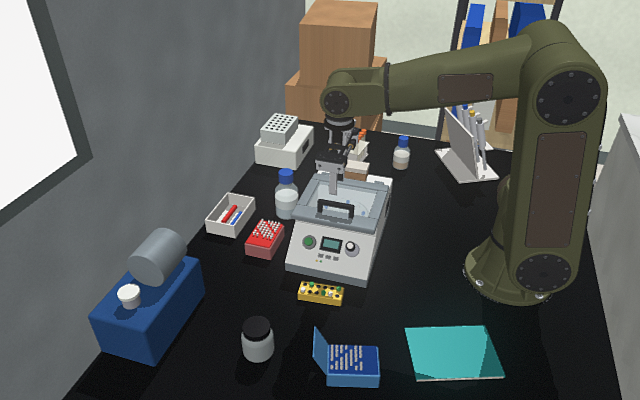

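The wrist view shows the bar at column 320, centred between the fingers. Its top is at 0.209 m, so the lid lies shut. Descending.

Call:
{"op": "send_rows", "data": {
  "series": [
    [0,0,-0.4,0,-0.001,0.03,0.2],
    [0,0,-0.4,0,-0.001,0.055,0],
    [0,0,-0.4,0,-0.001,0.07,0],
    [0,0,-0.4,0,-0.001,0.079,0],
    [0,0,-0.4,0,-0.001,0.079,-0.4],
    [0,0,-0.4,0,-0.001,0.079,-1],
    [0,0,-0.4,0,-0.001,0.079,-1],
    [0,0,-0.4,0,-0.001,0.079,-1]
  ],
  "force": 40
}}

```text
time_s: 7.95
ee_pos: [0.4992, 0.0935, 0.1689]
eef_rot: [-3.14, 0.001, -3.126]
force: [-0.0, 1.0, 0.0]
grip_width: 0.0187
```

Call:
{"op": "send_rows", "data": {
  "series": [
    [0,0,0,0,0,0,-1],
    [0,0,0,0,0,0,-1]
  ]
}}

```text
time_s: 8.15
ee_pos: [0.4991, 0.0946, 0.1688]
eef_rot: [3.142, 0.001, -3.126]
force: [-0.9, 9.4, 1.4]
grip_width: 0.0137
```

Call:
{"op": "send_rows", "data": {
  "series": [
    [0,0,0,0,0,-0.001,-1],
    [0,0,0,0,0,-0.002,-1],
    [0,0,0,0,0,-0.003,-1],
    [0,0,0,0,0,-0.003,-1]
  ]
}}

```text
time_s: 8.55
ee_pos: [0.4991, 0.0939, 0.1712]
eef_rot: [-3.141, 0.0, -3.126]
force: [3.5, 4.0, -4.7]
grip_width: 0.0136
```

Call:
{"op": "send_rows", "data": {
  "series": [
    [0,0,0,0,0,-0.001,-1],
    [0,0,0,0,0,-0.0015,-1],
    [0,0,0,0,0,-0.0015,-1]
  ]
}}

```text
time_s: 8.85
ee_pos: [0.4989, 0.0938, 0.1717]
eef_rot: [-3.14, -0.001, -3.126]
force: [8.3, 3.7, -15.8]
grip_width: 0.0137
```

Call:
{"op": "send_rows", "data": {
  "series": [
    [0,0,0,0,0,0,-1],
    [0,0,0,0,0,0,-1],
    [0,0,0,0,0,0,-1],
    [0,0,0,0,0,0,-1]
  ]
}}

```text
time_s: 9.25
ee_pos: [0.4989, 0.0938, 0.1717]
eef_rot: [-3.14, -0.001, -3.126]
force: [7.0, 4.8, -15.2]
grip_width: 0.0138
```

```bash
python3 - <<'E'
from h import *
w=cam('wrist','w9.png');o=ctrl.get_obs();P=cloud(w);print(o['force'],o['moment'],o['ee_pos'])
m=(abs(P[...,2]-.175)<.03)&(abs(P[...,0]-.5)<.12)
for y0 in (.12,.11,-.05,-.08):
  k=m&(abs(P[...,1]-y0)<.005)&(P[...,2]<.187);print(y0,k.sum(),np.median(P[k][:,2]) if k.sum() else None)
s=cam('side','s9.png');P=cloud(s)
m=(abs(P[...,2]-.175)<.03)&(abs(P[...,0]-.5)<.12)
for y0 in (.12,.11,-.05,-.08):
  k=m&(abs(P[...,1]-y0)<.005)&(P[...,2]<.187);print(y0,k.sum(),np.median(P[k][:,2]) if k.sum() else None)
cv2.imwrite('pics/s9c.png',cv2.resize(s['pixels'][165:295,275:400,::-1],None,fx=4.5,fy=4.5,interpolation=cv2.INTER_CUBIC))
E
```

```text
[  7.0969206    4.29808993 -15.01929859] [ 1.37308042 -1.41629684 -0.04433204] [0.49891416 0.09383527 0.17166942]
0.12 3053 0.17353828697777351
0.11 2948 0.17338680226755143
-0.05 3869 0.16843704757998623
-0.08 3392 0.17069497563239233
0.12 193 0.17327935687608326
0.11 199 0.1732681793631761
-0.05 83 0.168267187689572
-0.08 80 0.1700308812819037
```

View pics/s9c.png

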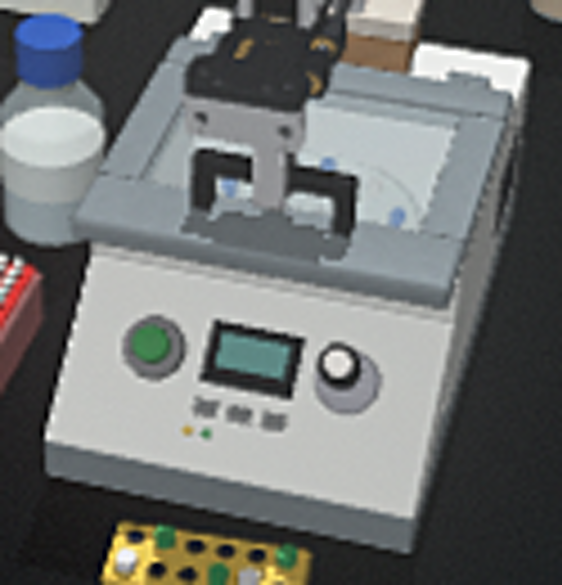

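The catch holds. At 15 N of upward pull the lid stands still, up only about 3 mm at the front. The vent knob is still out, at (338,365) in the crop. I'll ease off in stages, holding at a moderate pull as I go, and then lower the lid.

Call:
{"op": "send_rows", "data": {
  "series": [
    [0,0,0,0,0,0.0005,-1],
    [0,0,0,0,0,0.0005,-1],
    [0,0,0,0,0,0.0005,-1]
  ]
}}

```text
time_s: 9.65
ee_pos: [0.499, 0.0939, 0.1715]
eef_rot: [-3.14, -0.001, -3.126]
force: [6.1, 5.3, -11.3]
grip_width: 0.0137
```

Call:
{"op": "send_rows", "data": {
  "series": [
    [0,0,0,0,0,0.0005,-1],
    [0,0,0,0,0,0.0005,-1],
    [0,0,0,0,0,0.001,-1]
  ]
}}

```text
time_s: 9.95
ee_pos: [0.499, 0.0939, 0.1712]
eef_rot: [-3.141, 0.0, -3.126]
force: [2.2, 5.7, -2.3]
grip_width: 0.0139
```

Call:
{"op": "send_rows", "data": {
  "series": [
    [0,0,0,0,0,0.0015,-1],
    [0,0,0,0,0,0.003,-1],
    [0,0,0,0,0,0.003,-1],
    [0,0,0,0,0,0.003,0],
    [0,0,0,0,0,0.003,0],
    [0,0,0,0,0,0.003,0],
    [0,0,0,0,0,-0.02,0],
    [0,0,0,0,0,-0.06,0]
  ]
}}

```text
time_s: 10.75
ee_pos: [0.4978, 0.0932, 0.23]
eef_rot: [-3.139, -0.005, -3.126]
force: [0.1, -0.1, -0.4]
grip_width: 0.0463
```

Call:
{"op": "send_rows", "data": {
  "series": [
    [0,0,0,0,0,-0.03,-0.5],
    [0,0,0,0,0,-0.03,-1]
  ]
}}

```text
time_s: 10.95
ee_pos: [0.5001, 0.0936, 0.2653]
eef_rot: [-3.14, 0.006, -3.126]
force: [-1.1, 0.3, -0.6]
grip_width: 0.034
```

```bash
python3 - <<'E'
from h import *
o=ctrl.get_obs();print(o['ee_pos'],o['force'],o['grip_width'])
w=cam('wrist','w10.png');P=cloud(w);im=w['pixels']
m=(abs(P[...,2]-.175)<.03)&(abs(P[...,0]-.5)<.12)
for y0 in (.12,.11,-.05):
  k=m&(abs(P[...,1]-y0)<.005)&(P[...,2]<.187);print(y0,k.sum(),np.median(P[k][:,2]))
m=(abs(P[...,2]-.205)<.012)&(im.max(2)<70)&(abs(P[...,0]-.5)<.08)&(abs(P[...,1]-.095)<.04)
print('bar',np.percentile(P[m],[2,50,98],axis=0))
VO=VG+.02*n
for h in (.11,.0): print('push',h,move(RK,VO+h*n))
E
```

```text
[0.50012284 0.09357785 0.26529574] [-1.0889492   0.25955845 -0.59476304] 0.03401167418753159
0.12 2036 0.1704166931315068
0.11 2142 0.17046497643322361
-0.05 1983 0.16775171606158487
bar [[0.45034503 0.088677   0.20611451]
 [0.49469435 0.09463404 0.20909494]
 [0.54719407 0.10071047 0.21067834]]
push 0.11 (array([ 29.8 , -29.51,  86.44]), array([0.0637, 0.1158, 0.0795]))
push 0.0 (array([ 29.8 , -29.51,  86.44]), array([0.064 , 0.0483, 0.1664]))
```

Call:
{"op": "send_rows", "data": {
  "series": [
    [2.5,-2.5,7.2,0.005,0.02,0,-1],
    [5,-4.9,14.4,0.012,0.05,0,-1],
    [7.5,-7.4,21.6,0.02,0.075,0.005,-1],
    [9.9,-9.8,28.8,0.03,0.09,0.015,-1],
    [12.4,-12.3,36,0.04,0.1,0.03,-1],
    [14.9,-14.8,43.2,0.05,0.11,0.045,-1],
    [17.4,-17.2,50.4,0.06,0.115,0.06,-1],
    [19.9,-19.7,57.6,0.064,0.116,0.075,-1]
  ]
}}

```text
time_s: 11.8
ee_pos: [0.4319, 0.2086, 0.1844]
eef_rot: [-3.001, 0.453, 2.162]
force: [0.0, -0.6, 0.6]
grip_width: 0.0006
```

```bash
python3 - <<'E'
from h import *
VO=VG+.02*n
for h in (.11,.0): print('push',h,move(RK,VO+h*n))
E
```

```text
push 0.11 (array([ 9.69, -9.68, 28.76]), array([-0.0008,  0.002 ,  0.0019]))
push 0.0 (array([ 9.69, -9.68, 28.76]), array([-0.0139, -0.0202,  0.1089]))
```

Call:
{"op": "send_rows", "data": {
  "series": [
    [2.4,-2.4,7.2,0,0.001,0.002,-1],
    [4.8,-4.8,14.4,0,0.002,0.002,-1],
    [7.3,-7.3,21.6,0,0.002,0.002,-1],
    [9.7,-9.7,28.8,-0.001,0.002,0.002,-1],
    [9.7,-9.7,28.8,-0.001,0.002,0.002,-1],
    [9.7,-9.7,28.8,-0.001,0.002,0.002,-1]
  ]
}}

```text
time_s: 12.4
ee_pos: [0.4353, 0.2076, 0.1834]
eef_rot: [-3.137, 0.661, 1.594]
force: [0.4, 0.3, -0.3]
grip_width: 0.0003
```

```bash
python3 - <<'E'
from h import *
VO=VG+.02*n
w=cam('wrist','w11.png');o=ctrl.get_obs();R=Ro.from_euler('xyz',o['eef_rot']).as_matrix();P=cloud(w);L=(P-o['ee_pos'])@R
g=cv2.cvtColor(w['pixels'],cv2.COLOR_RGB2GRAY)
for h in (.05,.0): print('push',h,move(RK,VO+h*n))
m=(abs(L[...,0])<.02)&(abs(L[...,1])<.04)&(L[...,2]>-.06)&(L[...,2]<.02);print('tip',np.percentile(L[m],[0,1,50,99,100],axis=0))
q=VO+.01*n;print('pred face px',proj(w,q),'local',R.T@(q-o['ee_pos']))
d=w['pixels'].astype(int)
m=(abs(P-q).max(-1)<.025)&(d.min(2)>150);m&=((P-q)@n>-.006);print('face meas',m.sum(),np.median(P[m],0),np.median(L[m],0))
E
```

```text
push 0.05 (array([ 0.09, -0.18,  0.38]), array([ 0.001 , -0.0012,  0.0605]))
push 0.0 (array([ 0.09, -0.18,  0.38]), array([ 0.0008, -0.0013,  0.1105]))
tip [[ 0.00705432 -0.01147079 -0.05996024]
 [ 0.00751491 -0.01100181 -0.05950621]
 [ 0.00931554  0.00081157 -0.04230696]
 [ 0.01002773  0.01314301 -0.01454011]
 [ 0.01033314  0.01361391 -0.01300344]]
pred face px [318.87887578 208.82121622] local [0.00193943 0.00025476 0.06554977]
face meas 294 [0.43733303 0.16954597 0.13307162] [0.00137388 0.00131488 0.06349892]
```

View pics/w11.png

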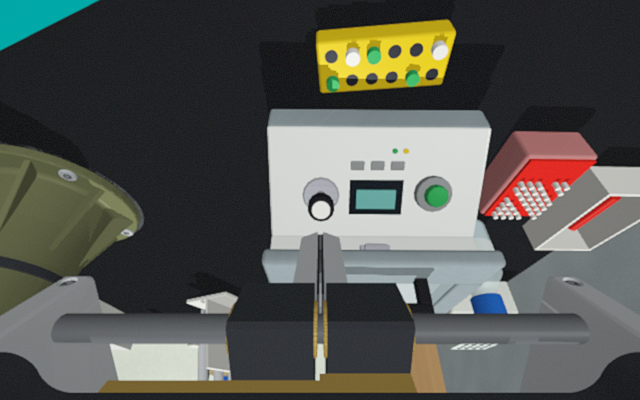

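Closed fingertips line up with the knob's face at (320,208), about 78 mm away. Pushing along the axis.

Call:
{"op": "send_rows", "data": {
  "series": [
    [0,0,0.3,0,0,0.03,-1],
    [0,0,0.3,0,0,0.06,-1],
    [0,0,0.3,0,0,0.072,-1],
    [0,0,0.3,0,0,0.08,-1],
    [0,0,0.3,0,0,0.086,-1],
    [0,0,0.3,0,0,0.091,-1],
    [0,0,0.3,0,0,0.096,-1],
    [0,0,0.3,0,0,0.096,-1]
  ]
}}

```text
time_s: 13.25
ee_pos: [0.4366, 0.149, 0.1088]
eef_rot: [3.138, 0.66, 1.582]
force: [0.9, 0.0, 0.0]
grip_width: 0.0006
```

Call:
{"op": "send_rows", "data": {
  "series": [
    [0,0,0,0,0,0.002,-1],
    [0,0,0,0,0,0.003,-1],
    [0,0,0,0,0,0.003,-1]
  ]
}}

```text
time_s: 13.55
ee_pos: [0.4369, 0.1478, 0.1071]
eef_rot: [3.137, 0.66, 1.581]
force: [-3.0, 5.1, 7.7]
grip_width: 0.0005
```

Call:
{"op": "send_rows", "data": {
  "series": [
    [0,0,0,0,0,-0.03,-1],
    [0,0,0,0,0.02,-0.06,-1],
    [0,0,0,0,0.065,-0.06,-1],
    [0,0,0,0,0.11,-0.06,-1],
    [0,0,0,0,0.123,-0.06,-1],
    [0,0,0,0,0.123,-0.06,-1]
  ]
}}

```text
time_s: 14.15
ee_pos: [0.5599, 0.185, 0.1532]
eef_rot: [3.139, 0.661, 1.58]
force: [-0.1, -0.4, -0.1]
grip_width: 0.0005
```

```bash
python3 - <<'E'
from h import *
w=cam('wrist','w12.png');o=ctrl.get_obs();R=Ro.from_euler('xyz',o['eef_rot']).as_matrix();P=cloud(w);L=(P-o['ee_pos'])@R
hsv=cv2.cvtColor(w['pixels'],cv2.COLOR_RGB2HSV)
q=np.array([.559,.152,.100])
m=(hsv[...,0]>40)&(hsv[...,0]<85)&(hsv[...,1]>100)&(abs(P-q).max(-1)<.03)
print('green',m.sum(),np.median(P[m],0),np.median(L[m],0),np.argwhere(m).mean(0),o['force'])
a=np.argwhere(m).mean(0);
print(proj(w,q),ray(w,a[1],a[0]))
m=(abs(L[...,0])<.02)&(abs(L[...,1])<.04)&(L[...,2]>-.06)&(L[...,2]<.0);print('tip',np.percentile(L[m],[1,50,99],axis=0))
VO=VG+.01*n;m=(abs(P-VO).max(-1)<.02)&(w['pixels'].min(2)>150)&((P-VO)@n>-.008);print('knobface offset',m.sum(),(np.median(P[m],0)-VO)@n)
print(move(RK,ctrl.get_obs()['ee_pos']))
E
```

```text
green 482 [0.56174132 0.1539904  0.10075682] [0.00760133 0.00244541 0.0607265 ] [203.9626556 320.093361 ] [0.21667922 1.03553976 0.02048491]
[317.03265442 204.63085173] (array([0.55888875, 0.36607442, 0.25575843]), array([ 0.01114   , -0.80715158, -0.59023913]))
tip [[ 0.00703332 -0.00996167 -0.05966352]
 [ 0.00886035  0.00242093 -0.04207864]
 [ 0.00949593  0.01423659 -0.01471685]]
knobface offset 320 0.0019697362680897346
(array([ 0.01, -0.13, -0.16]), array([-0.0011, -0.0015,  0.035 ]))
```

View pics/w12.png

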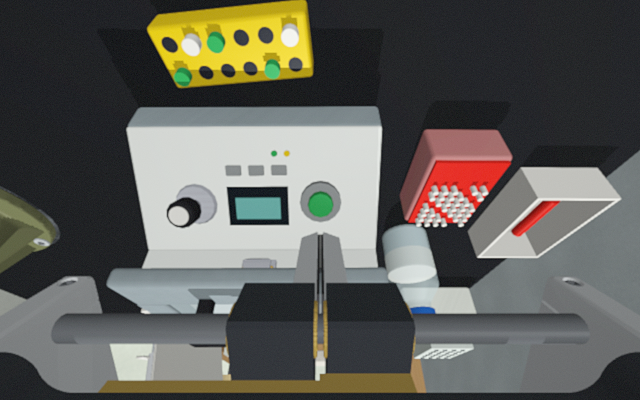

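The knob looks home: its face is within about 2 mm of the original measurement, and it met a firm stop. The button at (320,204) lines up in y. I need about +6 mm in tool x, then about 75 mm forward to touch it.

Call:
{"op": "send_rows", "data": {
  "series": [
    [0,0,0,0.003,0,0.03,-1],
    [0,0,0,0.006,0,0.055,-1],
    [0,0,0,0.006,0,0.068,-1],
    [0,0,0,0.006,0,0.075,-1],
    [0,0,0,0.006,0,0.079,-1],
    [0,0,0,0.006,0,0.081,-1],
    [0,0,0,0.006,0,0.081,-1]
  ]
}}

```text
time_s: 14.9
ee_pos: [0.5597, 0.1412, 0.0873]
eef_rot: [3.137, 0.66, 1.581]
force: [-3.1, 2.0, 3.6]
grip_width: 0.0004
```

Call:
{"op": "send_rows", "data": {
  "series": [
    [0,0,0,0,0,0.002,-1],
    [0,0,0,0,0,0.003,-1],
    [0,0,0,0,0,0.003,-1]
  ]
}}

```text
time_s: 15.2
ee_pos: [0.5599, 0.1409, 0.0869]
eef_rot: [3.134, 0.659, 1.58]
force: [-10.9, 14.0, 21.4]
grip_width: 0.0001
```

The button is bottomed: the force rose to about 25 N with almost no further travel. Retreating.

Call:
{"op": "send_rows", "data": {
  "series": [
    [0,0,0,0,0,-0.01,-1],
    [0,0,0,0,0,-0.04,-1],
    [0,0,0,0,0,-0.08,-1],
    [0,0,0,0,0,-0.11,-1],
    [0,0,0,0,0,-0.11,-1],
    [0,0,0,0,0,-0.11,-1]
  ]
}}

```text
time_s: 15.8
ee_pos: [0.5586, 0.2063, 0.1707]
eef_rot: [3.138, 0.66, 1.582]
force: [0.2, -1.1, -0.6]
grip_width: 0.0005
```

```bash
python3 - <<'E'
from h import *
import pickle
w=cam('wrist','w13.png');o=ctrl.get_obs();P=cloud(w);print(o['force'],o['time_s'])
VO=VG+.01*n;m=(abs(P-VO).max(-1)<.025)&(w['pixels'].min(2)>150)&((P-VO)@n>-.008);print('knobface offset',m.sum(),(np.median(P[m],0)-VO)@n)
hsv=cv2.cvtColor(w['pixels'],cv2.COLOR_RGB2HSV);q=np.array([.559,.152,.1])
m=(hsv[...,0]>40)&(hsv[...,0]<85)&(hsv[...,1]>100)&(abs(P-q).max(-1)<.03);print('green',(np.median(P[m],0)-q)@n)
w0=pickle.load(open('w1.pkl','rb'));P0=cloud(w0)
m=(abs(P0-VO).max(-1)<.025)&(w0['pixels'].min(2)>150)&((P0-VO)@n>-.008);print('knobface offset at start',m.sum(),(np.median(P0[m],0)-VO)@n)
hsv=cv2.cvtColor(w0['pixels'],cv2.COLOR_RGB2HSV)
m=(hsv[...,0]>40)&(hsv[...,0]<85)&(hsv[...,1]>100)&(abs(P0-q).max(-1)<.03);print('green start',(np.median(P0[m],0)-q)@n)
s=cam('side','s13.png');P=cloud(s)
for y0 in (.12,.11): 
  k=(abs(P[...,2]-.175)<.012)&(abs(P[...,0]-.5)<.12)&(abs(P[...,1]-y0)<.005);print('lid',np.median(P[k][:,2]))
cam('top','t13.png')
E
```

```text
[-0.60408974  0.35759078 -0.22023846] 15.85
knobface offset 277 0.0019843730929212247
green 0.002003603368472951
knobface offset at start 204 0.003151530409293482
green start 0.0015521569362196984
lid 0.17006782132788537
lid 0.16992284650080675
```

View pics/w13.png

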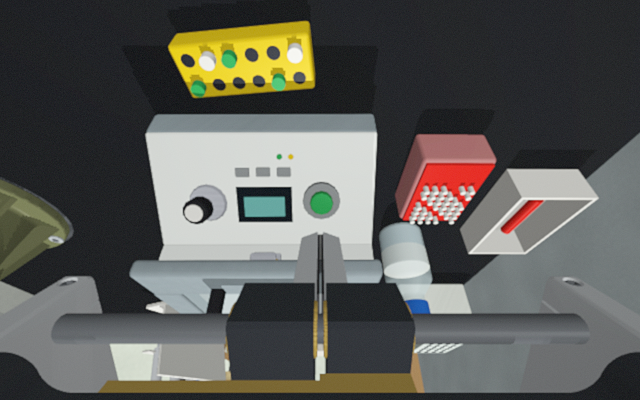

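View pics/s13.png

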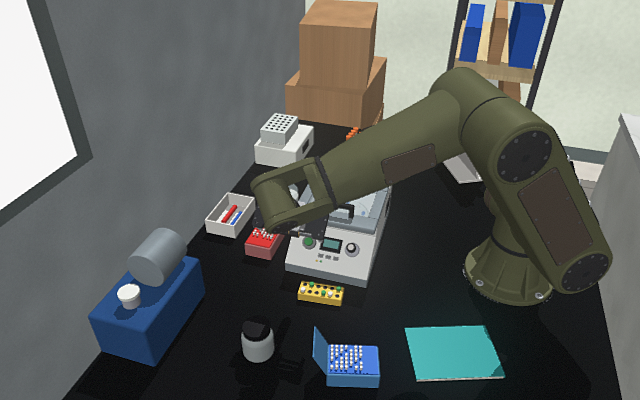

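The knob at (197,211) and the button at (320,202) are back at their starting depths within about 1 mm. The lid's front is at 0.170 m and the bystanders haven't moved. The arm is clear, so I'm handing in.

```bash
python3 -c "
from station import ctrl
print(ctrl.hand_in())"
```

```text
the job is handed in; nothing more can be done
None
```

The job is done and handed in at about 16 s; no verdict was reported.

- **Vent out:** I pulled the knob 19.7 mm, to its stop, against about 15 N.
- **Lid tug:** I gripped the handle bar and pulled up to about 15 N. The lid rose only about 3 mm and stood still, so the catch held on the first tug and no pressing down was needed. The depth maps put the lid at roughly 0.015 rad during the pull, inside the 0.018 limit, but the error is a few thousandths of a radian.
- **Vent home:** I pushed the knob in with closed fingers until it met a firm stop at about 9 N.
- **Start:** I pressed the green button to its stop at about 25 N, then backed off.

**Last checks:** The knob and the button are within about 1 mm of their starting depths, and the lid's front is back at 0.170 m, as at the start. The wrist force was near zero. The bystanders in view looked unmoved; I judged this by eye and did not measure it.

**Disagreement:** Both depth cameras showed the fingertips about 15 mm short of the reported TCP, where the text puts them 19 mm ahead. My first grip on the knob closed above it, without disturbing it. I then used a 35 mm tool offset, and everything after that fitted.

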